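# Back the tube carousel up one notch

### The arm

A 6-joint arm with a two-finger parallel gripper is mounted at the origin on the work surface. World frame = base frame: x ahead of the robot, y to its left, z up, the work surface at z = 0. Lengths are in mm, angles in rad, forces in N, time in s.
With the tool pointing down it reaches from about 275 to 1000 mm from the base axis. Payload 8.4 kg.
Tool frame: the origin (TCP) lies midway between the tips of the shut fingers; the grasp point (between the pads) lies 19 mm behind it; z points along the fingers, y is the line along which they close (so a half turn about z gives the same grasp; the last joint's range is limited). The gripper opens to 85 mm and grips with 20 to 120 N. Pads are 22 mm wide; open, the fingers measure 114 mm over their backs; the gripper's body (76 mm by 85 mm) begins 54 mm behind the grasp point. The pads swing forward as they close: fully open they stand 13 mm farther back than shut.
Start: joints at [-1.203, 0.353, 1.633, -0, 1.155, -0.002], TCP at [225.892, -582.753, 231.281] pointing down, gripper open.
Joint ranges: [-2.63, 2.63], [-0.92, 2.1], [0.06, 2.66], [-1.3, 4.44], [0, 2.69], [-3.02, 3.02]. Speed limits (rad/s): [2.22, 2.22, 2.79, 3.14, 3.14, 3.14].

### API

Orientations are given as [roll, pitch, yaw] about the fixed x, y, z axes, in that order (R = Rz(yaw) Ry(pitch) Rx(roll)).
In Python, from rig import telemetry, optics, r gives the robot as it stands.
- The arm moves only by the tool play_rows, never from a script. Its arguments are lists of equal length, an entry for each row: "dp": the shift along the tool's x, y, z in units of 40 mm (1.0 is 40 mm), a list of three; "rot": the turn, a rotation vector about the tool's x, y, z in units of 6 degrees (1.0 is 6 degrees), a list of three. In form: {"dp": [[tx, ty, tz], ...], "rot": [[ax, ay, az], ...]}. A call has 1 to 5 rows; each row is the pose to reach, as a shift and turn from the pose commanded when the call began, along the tool's axes at that moment; what a row does not reach only later rows make up. A row lasts 1/12 s, in which the tool goes at most 41.7 mm and 7.16 degrees, less where a joint would pass 70% of its speed; a pose out of reach is approached as far as the arm can. A call with a gripper value outside its range is refused whole. "fingers" is the opening, from 0 (shut) to 1 (fully open), set as the call begins (left out, the last holds). The fingers move at their own pace and stop on an object; "grip_force" is the grip in N (left out, the last holds). Time passes only in rows, so rows that repeat a pose let the fingers close. It gives the time, the measured TCP pose, the force, the opening and the grip force at its end, in the units of the state.
- telemetry.sense(): the state, without advancing time (a new reading comes with each control period).
- optics.grab_frame(name): name is "scene" or "top" or "wrist"; returns a dict with "color" (384x512x3 uint8, red, green, blue), "mtx" (3x3 intrinsics, pixels), "R" (3x3) and "t" (3): a world point X has camera coordinates R X + t; the wrist camera has in their place "mount" (4x4, takes a point from camera to tool coordinates, whose origin is the TCP and whose axes are the flange's). Camera axes: x right, y down, z forward; pixel columns grow to the right and rows downward; lengths in mm; the calibration is good to about 2 mm. A picture is of the moment at which its call begins: read the wrist's pose just before it. There is no depth.
- r.sign_off(): hands the job in; it is judged then, once.
The state is a dict: "clock": time; "qpos": joint angles; "qvel": joint speeds; "joint_efforts": joint torques, N m; "eef_pos": TCP position; "tcp_rot": TCP orientation; "contact_force": force on the tool from outside, world axes, zero at the start; "wrist_torque": the same for the moment, N m; "opening": opening from 0.0 (shut) to 1.0 (fully open); "grasp_force": force on a finger pad.
Only numpy, scipy, OpenCV 4.12 (cv2) and the standard library are available. Lean on these libraries where they do the work, as an engineer would, in place of code of your own. Each camera call takes 0.05 s, during which the arm holds its last target. There are 200 camera calls.

### The job

The sample-tube carousel has been clicked one notch too far. With a fingertip, lift its ratchet pawl by the upright thumb lever, tipping it back until it stays up, push the wheel backward (clockwise seen from above) by one notch (its upright pegs are there to push on), then tip the pawl forward again so that it drops fully into the next gap between the teeth. Nothing is to be picked up: leave the tubes standing in their cups and the other things on the table where they are.

Things in the scene. Friction and masses are not known exactly. Their poses are not given: they have to be found in the camera images.
- carousel: Bolted-down tube carousel: grey base plate 260 x 300 x 12 mm (centre at x -5, y -22 mm) carrying a ratchet wheel on an upright axis. Origin on the table under that axis; z up. The pawl lies over the wheel's rim on the -y side, its tooth at x 0, y -96 mm. A steel post (24 x 14 mm, 66 mm tall) at x -28, y -152 mm carries the pawl's axle.
- wheel_hub (a point): Centre of the wheel's top face, 40 mm above the table. Aluminium disc of 107 mm radius; 12 steel saw teeth stand 8 mm up around its rim, at 86 to 106 mm radius. In the middle four white cups (28 mm high) hold three capped tubes with tops 115 mm above the table. Turns with the wheel.
- wheel (a joint): Turn of the wheel, rad: within 0.04 of 0 at the start; falling = backward, clockwise seen from above; growing = forward. One notch is 0.524. Friction holds it where it is left (about 2 N at a peg moves it). The saw teeth block the backward turn while the pawl is down. The pawl's tooth has about 0.1 rad of play either way in a gap; gap centres lie at multiples of 0.524.
- pawl (a joint): Swing of the pawl, rad: 0 = down, tooth fully in a gap; growing = lifted; 1.15 = its stop. It moves freely by its own weight: below about 0.65 it falls down into the teeth, beyond about 0.7 it falls back to its stop and stays up. With its tooth on top of a saw tooth it stays near 0.2.
- pawl_hinge (a point): Point of the pawl's axle right below the thumb lever's plane of swing, 58 mm above the table, at carousel x -28, y -128 mm; the axle is parallel to the carousel's y. Fixed. Inward on the axle, at y -96 mm, the pawl's level arm (12 mm wide) runs 28 mm to carousel +x, over the rim, with a tooth (8 x 14 mm) under its end reaching 16 mm below the axle's height.
- pawl_knob (a point): Centre of the cross knob (14 mm diameter, 26 mm long along y) on the end of the pawl's thumb lever, which stands up 62 mm from the axle clear outside the wheel. Pawl down: 33 mm to the axle's carousel +x side and 53 mm above it, 111 mm above the table; pushed level towards carousel -x the pawl lifts and tips over. Thrown back: 35 mm to the -x side, 51 mm above the axle; pushed in +x it returns.
- peg0 (a point): Centre of the top of one of four alike upright steel pegs, 10 mm diameter, on the wheel at 75 mm from its axis, 90 degrees apart; they stand from 40 to 100 mm above the table and serve to push the wheel round. At the start this one is 45 degrees anticlockwise from the carousel's x axis. Turns with the wheel.
- peg1 (a point): Centre of the top of one of four alike upright steel pegs, 10 mm diameter, on the wheel at 75 mm from its axis, 90 degrees apart; they stand from 40 to 100 mm above the table and serve to push the wheel round. At the start this one is 135 degrees anticlockwise from the carousel's x axis. Turns with the wheel.
- peg2 (a point): Centre of the top of one of four alike upright steel pegs, 10 mm diameter, on the wheel at 75 mm from its axis, 90 degrees apart; they stand from 40 to 100 mm above the table and serve to push the wheel round. At the start this one is 225 degrees anticlockwise from the carousel's x axis. Turns with the wheel.
- peg3 (a point): Centre of the top of one of four alike upright steel pegs, 10 mm diameter, on the wheel at 75 mm from its axis, 90 degrees apart; they stand from 40 to 100 mm above the table and serve to push the wheel round. At the start this one is 315 degrees anticlockwise from the carousel's x axis. Turns with the wheel.
- tube0: Capped sample tube, 16 mm diameter at the cap, 72 mm long, standing loose in a cup of the wheel 40 mm from its axis, 0 degrees anticlockwise from the carousel's x at the start. Origin under its foot, 43 mm above the table. To be left in its cup.
- tube1: Capped sample tube, 16 mm diameter at the cap, 72 mm long, standing loose in a cup of the wheel 40 mm from its axis, 90 degrees anticlockwise from the carousel's x at the start. Origin under its foot, 43 mm above the table. To be left in its cup.
- tube2: Capped sample tube, 16 mm diameter at the cap, 72 mm long, standing loose in a cup of the wheel 40 mm from its axis, 180 degrees anticlockwise from the carousel's x at the start. Origin under its foot, 43 mm above the table. To be left in its cup.
- tape_roll: Loose roll of paper tape, 52 mm diameter, 25 mm high, beside the pawl. Bystander.
- pen: Loose black pen, 120 mm long, beyond the carousel. Bystander.
- wrench: Loose small spanner, 120 mm long, left of the carousel. Bystander.
- dish: Loose white bowl, 116 mm diameter, 45 mm high, near left of the carousel. Bystander.
- bottle: Loose green bottle, 64 mm diameter, 170 mm tall, far to the left. Bystander.
Mind the look-alikes: they are no part of the job. What is shaped like the tube1 but orange is not meant.

How it is judged:
By the outcome, as a careful person would: the job done as asked, in the order asked, and still so for the second after the job is handed in, with the robot touching nothing.
It also fails if it takes over 58 s, if anything falls off the work surface, if the arm or the gripper's body presses on something with over 40 N, if the wrist force passes 120 N, or if a joint passes its speed limit or range.

## Working session

There is one attempt and no reset: what is moved stays moved. The work goes in short steps, Python scripts to look and compute and a tool call to move; the robot and the scene stay as the last step left them, time stands still between calls to the robot, and variables do not carry over. Pictures are saved under pics/ and viewed, at most 10 in all, crops included, and the job is handed in when it is done.

Besides the shell and the picture viewer there is one more tool, called after "Request:" by a JSON object that holds its "op" and its "data". play_rows: Moves the arm, as the interface text tells. Its arguments: {"type":"object","properties":{"dp":{"type":"array"},"rot":{"type":"array"},"fingers":{"type":"number"},"grip_force":{"type":"number"}},"required":["dp","rot"]}

```bash
ls; mkdir -p pics; python3 - <<'E'
from rig import telemetry, optics, r
import cv2,numpy as np
s=telemetry.sense();print(s)
for n in ("scene","top"):
    f=optics.grab_frame(n);cv2.imwrite(f"pics/{n}0.png",f["color"][:,:,::-1]);np.savez(f"pics/{n}0.npz",**f)
    print(n,f["mtx"].round(1).tolist(),f["R"].round(3).tolist(),f["t"].round(1).tolist())
a=cv2.imread("pics/scene0.png");b=cv2.imread("pics/top0.png")
cv2.imwrite("pics/s0.png",cv2.resize(a,(800,600)));cv2.imwrite("pics/t0.png",cv2.resize(b,(800,600)))
E
```

```text
pics
{'clock': 0.0, 'qpos': array([-1.20340701e+00,  3.53637594e-01,  1.63414444e+00,  7.53846260e-06,
        1.15523700e+00, -2.38560880e-03]), 'qvel': array([ 4.33304970e-05, -1.08259353e-03, -1.66802809e-03, -1.57149086e-03,
       -1.11824237e-03, -1.21092790e-03]), 'joint_efforts': array([ 2.27384924e-03, -6.05234528e+01, -3.42067373e+01,  1.41721530e-04,
        9.41393373e-03,  9.01298236e-08]), 'eef_pos': array([ 225.71152106, -582.2899897 ,  230.56388324]), 'tcp_rot': array([-3.14016630e+00, -1.02952697e-05,  3.69771868e-01]), 'contact_force': array([0.93460536, 0.01793781, 0.32537592]), 'wrist_torque': array([-0.0025047 ,  0.00803418, -0.01727801]), 'grasp_force': 0.0, 'opening': 0.9984397960276401}
scene [[449.8, 0.0, 260.0], [0.0, 449.8, 188.3], [0.0, 0.0, 1.0]] [[0.289, 0.957, 0.02], [0.592, -0.163, -0.789], [-0.752, 0.24, -0.614]] [-296.4, -247.2, 1607.7]
top [[400.0, 0.0, 258.7], [0.0, 400.0, 189.9], [0.0, 0.0, 1.0]] [[0.011, -1.0, -0.017], [-0.988, -0.008, -0.151], [0.151, 0.018, -0.988]] [138.4, 620.6, 1057.5]
```

View pics/s0.png

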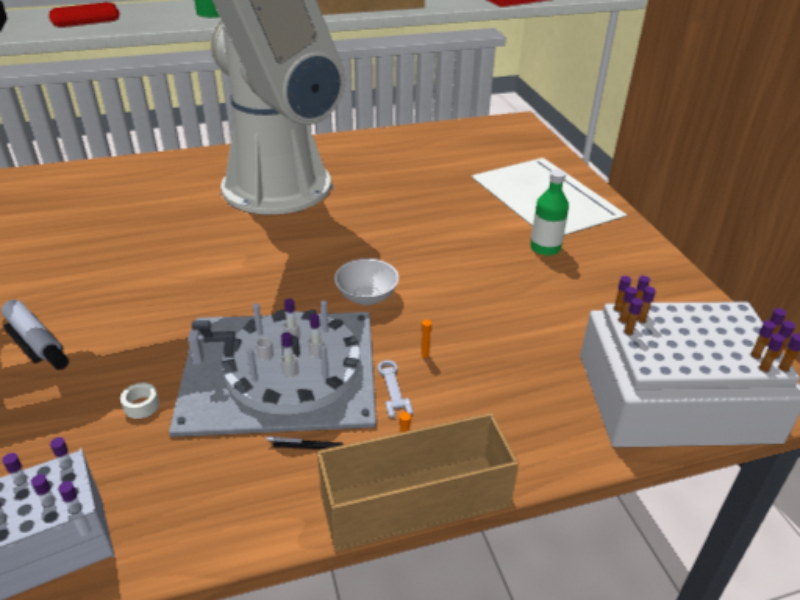

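View pics/t0.png

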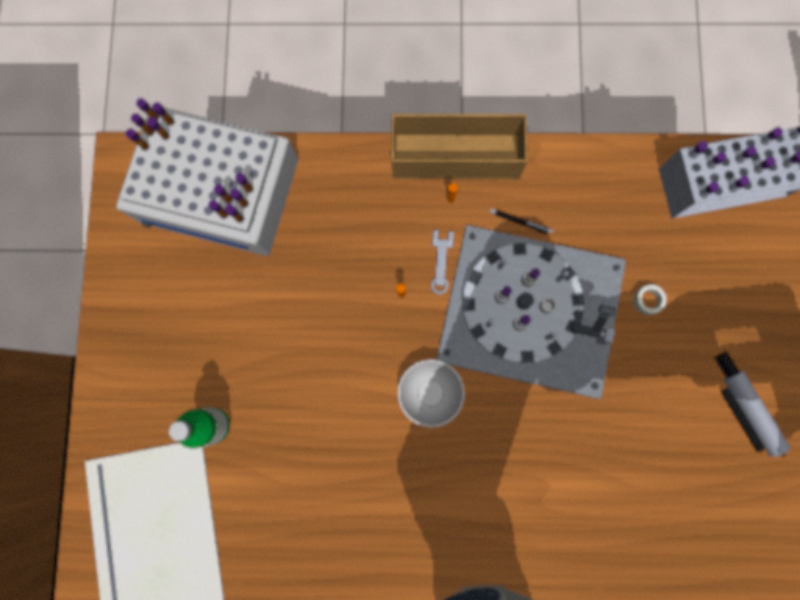

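The scene picture shows the carousel centred near (290,365). The top picture shows plate corners near (470,227), (625,260), (602,397) and (440,357), the hub near (525,301) and the pawl near (592,320). I'll fit the carousel pose from the corners and check it by reprojecting onto both views.

```bash
cat > h.py <<'E'
import numpy as np,cv2
def ray(f,uv,z):
    R,t=f["R"],f["t"];c=-R.T@t
    d=R.T@np.linalg.inv(f["mtx"])@np.array([uv[0],uv[1],1.]);return c+d*(z-c[2])/d[2]
def proj(f,X):
    p=(f["R"]@np.array(X,float).T).T+f["t"];p=p@f["mtx"].T;return p[:,:2]/p[:,2:]
def fit(A,B): # 2D rigid A->B
    a,b=A.mean(0),B.mean(0);U,S,V=np.linalg.svd((A-a).T@(B-b));R=(U@V).T
    return np.arctan2(R[1,0],R[0,0]),b-R@a,R
def W(yaw,o,P):
    P=np.atleast_2d(np.array(P,float));c,s=np.cos(yaw),np.sin(yaw)
    return np.c_[c*P[:,0]-s*P[:,1]+o[0],s*P[:,0]+c*P[:,1]+o[1],P[:,2]]
E
python3 - <<'E'
from h import *
f=dict(np.load("pics/top0.npz"));g=dict(np.load("pics/scene0.npz"))
im=f["color"];
uv=np.array([[470,227],[625,260],[602,397],[440,357]])/1.5625
w=np.array([ray(f,u,12)[:2] for u in uv])
# image TL = +x,+y ; TR=+x,-y ; BR=-x,-y ; BL=-x,+y
A=np.array([[125,128],[125,-172],[-135,-172],[-135,128]])
yaw,o,R=fit(A,w);print(yaw,o);print((A@R.T+o-w).round(1))
np.savez("pose.npz",yaw=yaw,o=o)
a=np.deg2rad
P=[[75*np.cos(a(t)),75*np.sin(a(t)),100] for t in (45,135,225,315)]+[[40,0,115],[0,40,115],[-40,0,115]]+[[5,-128,111],[-28,-152,66],[0,0,40]]
P+= [[x,y,12] for x,y in A]
Wp=W(yaw,o,P);print(Wp.round(0).tolist())
for n,F,(x0,y0,ww,hh) in (("top",f,(270,130,150,135)),("scene",g,(100,170,150,120))):
    k=5;c=cv2.resize(F["color"][y0:y0+hh,x0:x0+ww,::-1],None,fx=k,fy=k,interpolation=cv2.INTER_CUBIC)[:600]
    for i,p in enumerate(proj(F,Wp)): 
        q=tuple(int(v) for v in ((p-[x0,y0]+.5)*k).round());cv2.drawMarker(c,q,(0,0,255) if i<7 else (0,255,0),0,12,1)
    cv2.imwrite(f"pics/ov_{n}.png",c)
E
```

```text
-0.2179981603441485 [613.86369362 -70.43005553]
[[ 6.7  3.2]
 [ 2.3 -6.3]
 [-2.9 -1.2]
 [-6.   4.3]]
[[677.0, -30.0, 100.0], [574.0, -7.0, 100.0], [551.0, -111.0, 100.0], [654.0, -134.0, 100.0], [653.0, -79.0, 115.0], [623.0, -31.0, 115.0], [575.0, -62.0, 115.0], [591.0, -196.0, 111.0], [554.0, -213.0, 66.0], [614.0, -70.0, 40.0], [764.0, 28.0, 12.0], [699.0, -265.0, 12.0], [445.0, -209.0, 12.0], [510.0, 84.0, 12.0]]
```

View pics/ov_top.png

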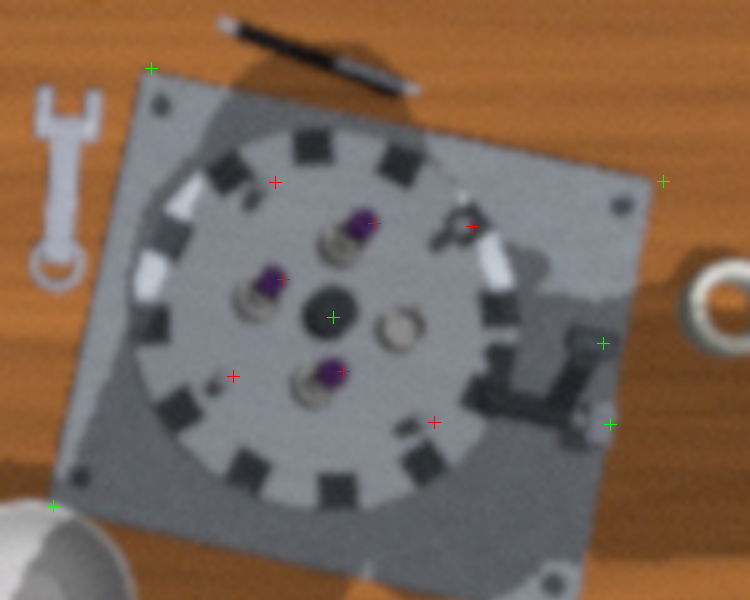

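View pics/ov_scene.png

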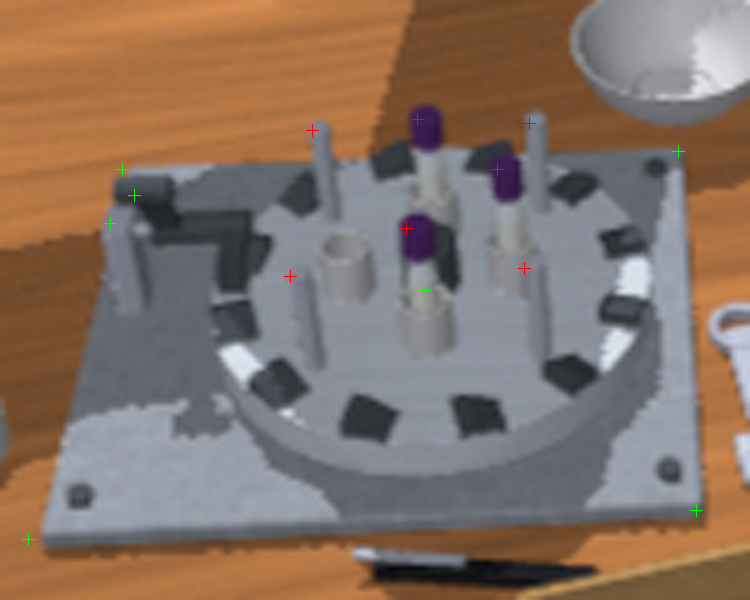

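The overlays show the first fit is a few mm off: the corners sit about 10 zoomed pixels out. In the scene crop the peg tops are at (321,124), (536,115), (302,268) and (541,265), and the knob is at (145,188). I'll refit on the reprojection over both views.

```bash
cat >> h.py <<'E'
a_=np.deg2rad
def peg(i,w=0,z=100): t=a_(45+90*i)+w; return [75*np.cos(t),75*np.sin(t),z]
def tube(i,w=0): t=a_(90*i)+w; return [40*np.cos(t),40*np.sin(t),115]
E
python3 - <<'E'
from h import *
from scipy.optimize import least_squares
f=dict(np.load("pics/top0.npz"));g=dict(np.load("pics/scene0.npz"))
px=lambda l,o:np.array(l)/5.-.5+o
ut=px([[145,72],[651,178],[50,500],[365,221],[273,278],[334,370]],[270,130])
us=px([[702,502],[47,535],[685,152],[321,124],[536,115],[303,269],[541,266],[426,112],[507,162],[416,220],[145,187]],[100,170])
C=[[125,128,12],[125,-172,12],[-135,128,12]]
def res(p,full=False):
    yaw,o,w=p[0],p[1:3],p[3]
    T=lambda i:(lambda q:[q[0],q[1],113])(tube(i,w))
    Pt=C+[T(0),T(1),T(2)]
    Ps=C+[peg(2,w),peg(1,w),peg(3,w),peg(0,w),tube(2,w),tube(1,w),tube(0,w),[5,-128,111]]
    return np.r_[(proj(f,W(yaw,o,Pt))-ut).ravel(),(proj(g,W(yaw,o,Ps))-us).ravel()]
s=least_squares(res,[-.218,614,-70,0],loss="soft_l1");print(s.x);print(res(s.x).reshape(-1,2).round(1).tolist())
yaw,o,w=s.x[0],s.x[1:3],s.x[3];np.savez("pose.npz",yaw=yaw,o=o,w=w)
print(W(yaw,o,[peg(i,w) for i in range(4)]+[[5,-128,111],[-63,-128,109],[-28,-128,58]]).round(0).tolist())
E
```

```text
[-2.15340457e-01  6.12689552e+02 -6.53832774e+01  5.47900338e-03]
[[-0.7, -0.4], [0.6, 0.7], [-1.1, 1.7], [-0.4, 0.8], [-0.1, 1.0], [-0.1, 0.8], [0.9, 0.6], [-1.3, 0.1], [0.1, -0.8], [0.0, 0.7], [0.3, 0.9], [-0.3, 0.8], [-1.1, -0.5], [-0.0, 0.8], [0.1, 0.7], [0.3, 0.9], [0.0, 1.0]]
[[676.0, -25.0, 100.0], [572.0, -2.0, 100.0], [550.0, -106.0, 100.0], [654.0, -128.0, 100.0], [590.0, -191.0, 111.0], [524.0, -177.0, 109.0], [558.0, -184.0, 58.0]]
```

Request:
{"op": "play_rows", "data": {"dp": [[0, 0, 0], [0, 0, 0], [0, 0, 0], [0, 0, 0], [0, 0, 0]], "rot": [[0, 0, 1.1], [0, 0, 2.2], [0, 0, 3.3], [0, 0, 4.4], [0, 0, 5.6]], "fingers": 0}}

```text
clock: 0.52
eef_pos: [225.8, -582.5, 230.8]
tcp_rot: [-3.141, 0.0, -0.222]
contact_force: [-0.3, 0.0, -0.3]
opening: 0.3
grasp_force: 0.0
```

```bash
cat > go.py <<'E'
import sys
from h import *
from rig import telemetry
from scipy.spatial.transform import Rotation as Ro
s=telemetry.sense();p=np.load("pose.npz");yaw,o=p["yaw"],p["o"]
R=Ro.from_euler("xyz",s["tcp_rot"]).as_matrix();e=s["eef_pos"]
c,n=np.cos(yaw),np.sin(yaw);d=e[:2]-o
print("t",s["clock"].__round__(2),"car",round(c*d[0]+n*d[1],1),round(-n*d[0]+c*d[1],1),round(e[2],1),"F",s["contact_force"].round(1),"yawerr",round(s["tcp_rot"][2]-yaw,3),"open",round(s["opening"],2))
for a in sys.argv[1:]:
    P=W(yaw,o,[float(v) for v in a.split(",")])[0];print(a,"units",(R.T@(P-e)/40).round(2))
E
python3 go.py 45,-128,231 45,-128,104
```

```text
t 0.52 car -267.5 -587.8 230.8 F [-0.3  0.  -0.3] yawerr -0.006 open 0.3
45,-128,231 units [  7.74 -11.54   0.  ]
45,-128,104 units [  7.74 -11.54   3.18]
```

Request:
{"op": "play_rows", "data": {"dp": [[0.5, -0.75, 0], [1.0, -1.5, 0], [1.5, -2.3, 0], [2.05, -3.05, 0], [2.6, -3.85, 0]], "rot": [[0, 0, 0], [0, 0, 0], [0, 0, 0], [0, 0, 0], [0, 0, 0]]}}

```text
clock: 0.93
eef_pos: [361.2, -453.3, 231.0]
tcp_rot: [-3.141, 0.0, -0.217]
contact_force: [1.2, -1.1, 0.4]
opening: -0.002
grasp_force: 0.0
```

Request:
{"op": "play_rows", "data": {"dp": [[0.5, -0.75, 0], [1.0, -1.5, 0], [1.5, -2.3, 0], [2.05, -3.05, 0], [2.6, -3.85, 0]], "rot": [[0, 0, 0], [0, 0, 0], [0, 0, 0], [0, 0, 0], [0, 0, 0]]}}

```text
clock: 1.35
eef_pos: [495.9, -325.0, 231.1]
tcp_rot: [-3.142, 0.0, -0.216]
contact_force: [-0.3, -0.3, -0.2]
opening: -0.001
grasp_force: 0.0
```

Request:
{"op": "play_rows", "data": {"dp": [[0.5, -0.75, 0], [1.0, -1.5, 0], [1.5, -2.3, 0], [2.05, -3.05, 0], [2.55, -3.85, 0]], "rot": [[0, 0, 0], [0, 0, 0], [0, 0, 0], [0, 0, 0], [0, 0, 0]]}}

```text
clock: 1.77
eef_pos: [628.7, -196.5, 230.9]
tcp_rot: [3.141, 0.0, -0.216]
contact_force: [-0.0, -0.9, 1.0]
opening: -0.003
grasp_force: 0.0
```

```bash
python3 go.py 45,-128,104
```

```text
t 1.77 car 43.7 -124.7 230.9 F [-0.  -0.9  1. ] yawerr -0.001 open -0.0
45,-128,104 units [0.03 0.08 3.17]
```

Request:
{"op": "play_rows", "data": {"dp": [[0, 0.1, 0.8], [0, 0.1, 1.6], [0, 0.1, 2.4], [0, 0.1, 3.15], [0, 0.1, 3.15]], "rot": [[0, 0, 0], [0, 0, 0], [0, 0, 0], [0, 0, 0], [0, 0, 0]]}}

```text
clock: 2.18
eef_pos: [622.7, -200.3, 98.8]
tcp_rot: [-3.141, 0.01, -0.216]
contact_force: [-0.6, 0.8, -1.8]
opening: -0.003
grasp_force: 0.0
```

```bash
python3 go.py -28,-128,104; python3 - <<'E'
from h import *
from rig import optics
for n,(x0,y0,w,h) in (("scene",(100,150,150,120)),):
    f=optics.grab_frame(n);cv2.imwrite(f"pics/a_{n}.png",cv2.resize(f["color"][y0:y0+h,x0:x0+w,::-1],None,fx=5,fy=5,interpolation=2))
E
```

```text
t 2.18 car 38.6 -129.7 98.8 F [-0.6  0.8 -1.8] yawerr -0.0 open -0.0
-28,-128,104 units [-1.67 -0.04 -0.11]
```

View pics/a_scene.png

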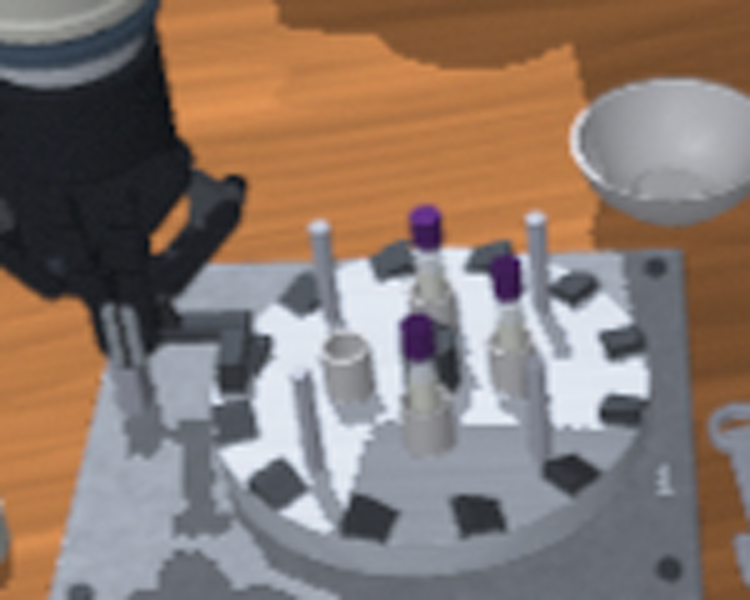

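The scene crop shows the fingertips at about (125,330), just in front of the knob and clear of the wheel. Now I'll push in -x.

Request:
{"op": "play_rows", "data": {"dp": [[-0.15, 0, 0], [-0.3, 0, 0], [-0.5, 0, 0], [-0.7, 0, 0], [-0.9, 0, 0]], "rot": [[0, 0, 0], [0, 0, 0], [0, 0, 0], [0, 0, 0], [0, 0, 0]]}}

```text
clock: 2.65
eef_pos: [591.5, -194.2, 106.8]
tcp_rot: [3.141, -0.002, -0.216]
contact_force: [-0.1, -0.3, 0.0]
opening: -0.004
grasp_force: 0.3
```

Request:
{"op": "play_rows", "data": {"dp": [[-0.2, 0, 0], [-0.4, 0, 0], [-0.6, 0, 0], [-0.8, 0, 0], [-0.9, 0, 0]], "rot": [[0, 0, 0], [0, 0, 0], [0, 0, 0], [0, 0, 0], [0, 0, 0]]}}

```text
clock: 3.07
eef_pos: [555.0, -186.0, 105.1]
tcp_rot: [-3.142, 0.001, -0.216]
contact_force: [0.2, 0.1, -0.7]
opening: 0.001
grasp_force: 0.0
```

```bash
python3 go.py -28,-128,104 -20,-128,190
```

```text
t 3.07 car -30.6 -130.2 105.1 F [ 0.2  0.1 -0.7] yawerr -0.001 open 0.0
-28,-128,104 units [ 0.06 -0.05  0.03]
-20,-128,190 units [ 0.26 -0.06 -2.12]
```

Request:
{"op": "play_rows", "data": {"dp": [[0.3, 0, -0.1], [0.3, 0, -0.9], [0.3, 0, -1.7], [0.3, 0, -2.3], [0.3, -0.4, -2.3]], "rot": [[0, 0, 0], [0, 0, 0], [0, 0, 0], [0, 0, 0], [0, 0, 0]]}}

```text
clock: 3.48
eef_pos: [574.0, -175.8, 202.6]
tcp_rot: [3.14, -0.008, -0.217]
contact_force: [1.0, -0.3, -0.2]
opening: 0.002
grasp_force: 0.0
```

Request:
{"op": "play_rows", "data": {"dp": [[-0.3, -0.8, 0], [-0.7, -1.7, 0], [-1.1, -2.6, 0], [-1.5, -3.5, 0], [-1.75, -4.2, 0]], "rot": [[0, 0, 0], [0, 0, 0], [0, 0, 0], [0, 0, 0], [0, 0, 0]]}}

```text
clock: 3.9
eef_pos: [537.7, 8.1, 197.1]
tcp_rot: [-3.141, 0.001, -0.216]
contact_force: [0.6, -0.3, -0.0]
opening: 0.001
grasp_force: 0.0
```

```bash
python3 - <<'E'
from h import *
from rig import optics
for n,(x0,y0,w,h) in (("scene",(100,150,150,120)),):
    f=optics.grab_frame(n);cv2.imwrite(f"pics/b_{n}.png",cv2.resize(f["color"][y0:y0+h,x0:x0+w,::-1],None,fx=5,fy=5,interpolation=2))
E
python3 go.py -88,53,85
```

```text
t 3.95 car -90.0 59.3 197.2 F [-0.9  3.4 -0.4] yawerr 0.0 open -0.0
-88,53,85 units [0.05 0.16 2.8 ]
```

View pics/b_scene.png

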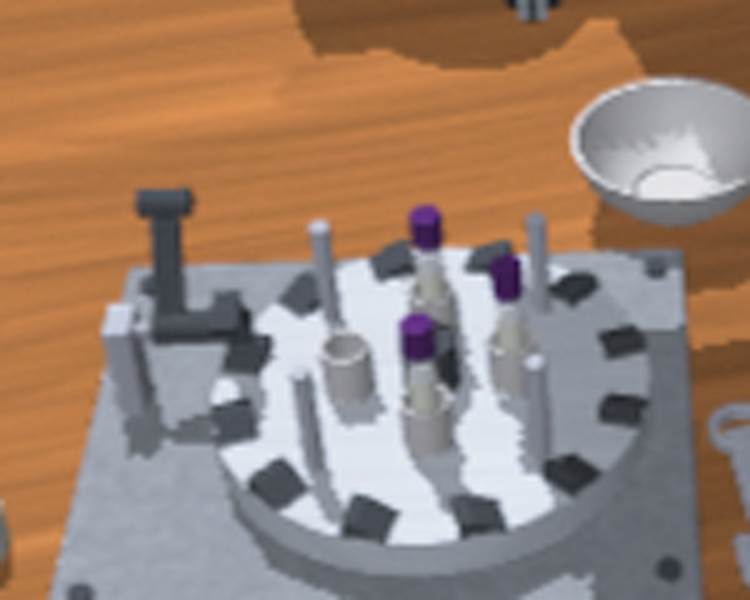

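The pawl now stands thrown back, with its knob at (165,200). The fingertips at (530,10) are above the table, short of peg1 at (537,215). Next I'll descend and push peg1.

Request:
{"op": "play_rows", "data": {"dp": [[0, 0.1, 0.7], [0, 0.15, 1.4], [0, 0.15, 2.1], [0, 0.15, 2.7], [0, 0.15, 3.0]], "rot": [[0, 0, 0], [0, 0, 0], [0, 0, 0], [0, 0, 0], [0, 0, 0]]}}

```text
clock: 4.37
eef_pos: [536.1, -0.1, 74.6]
tcp_rot: [3.141, 0.004, -0.216]
contact_force: [-0.0, 0.3, -0.0]
opening: -0.002
grasp_force: 0.0
```

```bash
python3 go.py -69,53,78 -35,72,78
```

```text
t 4.37 car -88.7 47.4 74.6 F [-0.   0.3 -0. ] yawerr -0.0 open -0.0
-69,53,78 units [ 0.49 -0.14 -0.09]
-35,72,78 units [ 1.34 -0.61 -0.09]
```

Request:
{"op": "play_rows", "data": {"dp": [[0.12, -0.1, 0], [0.25, -0.15, 0], [0.37, -0.18, 0], [0.5, -0.2, 0], [0.6, -0.25, 0]], "rot": [[0, 0, 0], [0, 0, 0], [0, 0, 0], [0, 0, 0], [0, 0, 0]]}}

```text
clock: 4.78
eef_pos: [563.2, 5.3, 78.2]
tcp_rot: [-3.141, 0.002, -0.217]
contact_force: [-6.9, 5.7, 0.2]
opening: 0.001
grasp_force: 3.7
```

Request:
{"op": "play_rows", "data": {"dp": [[0.1, -0.05, 0], [0.2, -0.1, 0], [0.3, -0.17, 0], [0.4, -0.23, 0], [0.5, -0.28, 0]], "rot": [[0, 0, 0], [0, 0, 0], [0, 0, 0], [0, 0, 0], [0, 0, 0]]}}

```text
clock: 5.2
eef_pos: [586.1, 11.7, 78.1]
tcp_rot: [-3.141, -0.0, -0.216]
contact_force: [-2.6, 2.4, -0.4]
opening: -0.0
grasp_force: 1.7
```

```bash
cat > look.py <<'E'
import sys
from h import *
from rig import optics
n,x0,y0,out=sys.argv[1],int(sys.argv[2]),int(sys.argv[3]),sys.argv[4]
f=optics.grab_frame(n);p=np.load("pose.npz");np.savez(out+".npz",**f)
c=cv2.resize(f["color"][y0:y0+120,x0:x0+150,::-1],None,fx=5,fy=5,interpolation=2)
cv2.imwrite(out+".png",c)
E
python3 go.py -35,72,78;python3 look.py scene 100 150 pics/c; python3 - <<'E'
from h import *
# wheel angle from purple caps
from scipy.optimize import minimize_scalar
p=np.load("pose.npz");f=dict(np.load("pics/c.npz"))
for nm in ("pics/scene0.npz","pics/c.npz"):
    f=dict(np.load(nm));im=f["color"].astype(int);m=((im[...,2]-im[...,1]>25)&(im[...,0]-im[...,1]>8)).astype(np.uint8);m[:,:150]=0;m[:,230:]=0;m[:170]=0;m[270:]=0
    n,_,st,ce=cv2.connectedComponentsWithStats(m);ce=ce[1:][st[1:,4]>6];print(ce.round(1).tolist())
    best=[]
    for w in np.arange(-.8,.2,.005):
        q=proj(f,W(p["yaw"],p["o"],[tube(i,w)[:2]+[110] for i in range(3)]))
        best.append((sum(np.linalg.norm(q-x,axis=1).min() for x in ce),w))
    print(min(best))
E
```

```text
t 5.2 car -42.4 69.6 78.1 F [-2.6  2.4 -0.4] yawerr -0.001 open -0.0
-35,72,78 units [ 0.19 -0.06  0.  ]
[[184.7, 194.9], [200.8, 205.1], [183.1, 216.9]]
(np.float64(2.2630241104184408), np.float64(-0.004999999999999338))
[[191.5, 196.0], [199.2, 209.4], [175.9, 216.0]]
(np.float64(2.0711306938340837), np.float64(-0.44499999999999973))
```

View pics/c.png

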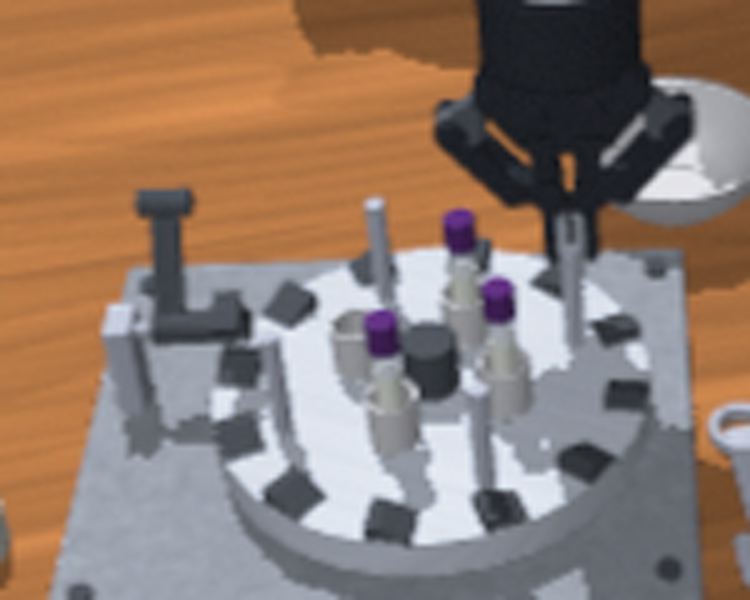

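The wheel is at about -0.445 rad, with the fingertip still on peg1 at (570,220). It needs about 6 mm more.

Request:
{"op": "play_rows", "data": {"dp": [[0.05, -0.02, 0], [0.1, -0.04, 0], [0.15, -0.05, 0], [0.15, -0.05, 0], [0.15, -0.05, 0]], "rot": [[0, 0, 0], [0, 0, 0], [0, 0, 0], [0, 0, 0], [0, 0, 0]]}}

```text
clock: 5.67
eef_pos: [592.3, 11.6, 77.4]
tcp_rot: [3.142, -0.001, -0.216]
contact_force: [0.5, 0.3, 0.6]
opening: 0.003
grasp_force: 0.0
```

```bash
cat > wh.py <<'E'
import sys
from h import *
from rig import optics
p=np.load("pose.npz");f=optics.grab_frame("scene");im=f["color"].astype(int)
m=((im[...,2]-im[...,1]>25)&(im[...,0]-im[...,1]>8)).astype(np.uint8);m[:,:150]=0;m[:,230:]=0;m[:170]=0;m[270:]=0
n,_,st,ce=cv2.connectedComponentsWithStats(m);ce=ce[1:][st[1:,4]>6]
print(len(ce),min((sum(np.linalg.norm(proj(f,W(p["yaw"],p["o"],[tube(i,w)[:2]+[110] for i in range(3)]))-x,axis=1).min() for x in ce),round(w,3)) for w in np.arange(-.8,.2,.005)))
E
python3 wh.py; python3 go.py
```

```text
3 (np.float64(1.8243786319136208), np.float64(-0.53))
t 5.72 car -36.5 70.8 77.4 F [-0.6 -0.6  0.6] yawerr -0.001 open 0.0
```

Request:
{"op": "play_rows", "data": {"dp": [[-0.3, 0, 0], [-0.6, 0, -0.5], [-0.6, 0, -1.3], [-0.6, 0, -2.1], [-0.6, 0, -2.9]], "rot": [[0, 0, 0], [0, 0, 0], [0, 0, 0], [0, 0, 0], [0, 0, 0]]}}

```text
clock: 6.13
eef_pos: [567.9, 16.8, 194.5]
tcp_rot: [3.141, 0.0, -0.216]
contact_force: [1.3, -0.1, -0.0]
opening: 0.003
grasp_force: 0.0
```

Request:
{"op": "play_rows", "data": {"dp": [[-0.2, 1.0, 0], [-0.4, 2.0, 0], [-0.6, 3.0, 0], [-0.8, 4.0, 0], [-1.05, 4.95, 0]], "rot": [[0, 0, 0], [0, 0, 0], [0, 0, 0], [0, 0, 0], [0, 0, 0]]}}

```text
clock: 6.55
eef_pos: [484.2, -169.2, 193.6]
tcp_rot: [3.141, -0.001, -0.215]
contact_force: [0.3, -0.6, 0.1]
opening: 0.004
grasp_force: 0.0
```

```bash
python3 wh.py; python3 go.py -100,-128,104
```

```text
3 (np.float64(2.58043798238083), np.float64(-0.53))
t 6.6 car -105.4 -134.3 193.4 F [-3.6 -4.  -0.7] yawerr -0.002 open 0.0
-100,-128,104 units [ 0.14 -0.17  2.23]
```

Request:
{"op": "play_rows", "data": {"dp": [[0, 0, 0.6], [0, 0, 1.2], [0, 0, 1.8], [0, 0, 2.2], [0, 0, 2.2]], "rot": [[0, 0, 0], [0, 0, 0], [0, 0, 0], [0, 0, 0], [0, 0, 0]]}}

```text
clock: 7.02
eef_pos: [482.8, -166.9, 102.4]
tcp_rot: [-3.141, 0.005, -0.216]
contact_force: [-1.0, -0.7, 0.9]
opening: -0.001
grasp_force: 0.0
```

Request:
{"op": "play_rows", "data": {"dp": [[0.2, 0, 0], [0.4, 0, 0], [0.6, 0, 0], [0.8, 0, 0], [1.0, 0, 0]], "rot": [[0, 0, 0], [0, 0, 0], [0, 0, 0], [0, 0, 0], [0, 0, 0]]}}

```text
clock: 7.43
eef_pos: [525.7, -176.4, 106.2]
tcp_rot: [3.141, -0.002, -0.216]
contact_force: [-0.4, -0.2, 0.1]
opening: -0.005
grasp_force: 0.2
```

Request:
{"op": "play_rows", "data": {"dp": [[0.2, 0, 0], [0.4, 0, 0], [0.6, 0, 0], [0.8, 0, 0], [1.0, 0, 0]], "rot": [[0, 0, 0], [0, 0, 0], [0, 0, 0], [0, 0, 0], [0, 0, 0]]}}

```text
clock: 7.85
eef_pos: [563.8, -184.7, 105.2]
tcp_rot: [-3.142, 0.0, -0.216]
contact_force: [-0.4, 0.1, -0.3]
opening: 0.001
grasp_force: 0.0
```

```bash
python3 wh.py; python3 go.py
```

```text
3 (np.float64(2.5592248568145752), np.float64(-0.53))
t 7.9 car -20.5 -127.1 105.5 F [ 1.  -0.7  0.5] yawerr -0.001 open 0.0
```

Back off, lift clear, and look.

Request:
{"op": "play_rows", "data": {"dp": [[-0.3, 0, 0], [-0.6, 0, -0.4], [-0.9, 0, -1.2], [-1.2, 0.3, -2.0], [-1.5, 0.6, -2.8]], "rot": [[0, 0, 0], [0, 0, 0], [0, 0, 0], [0, 0, 0], [0, 0, 0]]}}

```text
clock: 8.32
eef_pos: [498.4, -194.8, 218.1]
tcp_rot: [-3.141, 0.001, -0.215]
contact_force: [0.3, -0.3, 0.7]
opening: -0.002
grasp_force: 0.0
```

Request:
{"op": "play_rows", "data": {"dp": [[-0.7, 0.5, 0], [-1.4, 1.0, -0.2], [-2.1, 1.5, -0.5], [-2.5, 2, -0.8], [-2.5, 2, -0.8]], "rot": [[0, 0, 0], [0, 0, 0], [0, 0, 0], [0, 0, 0], [0, 0, 0]]}}

```text
clock: 8.73
eef_pos: [382.1, -253.9, 251.4]
tcp_rot: [3.14, -0.002, -0.218]
contact_force: [1.2, 0.2, 0.5]
opening: 0.002
grasp_force: 0.0
```

```bash
python3 wh.py; python3 look.py scene 100 150 pics/d;  python3 look.py top 270 130 pics/e;python3 -c "
import numpy as np
from h import *
f=dict(np.load('pics/d.npz'));p=np.load('pose.npz')
print(((proj(f,W(p['yaw'],p['o'],[[5,-128,111]]))-[100,150]+.5)*5).round())"
```

```text
3 (np.float64(2.4133921057762326), np.float64(-0.535))
[[145. 292.]]
```

View pics/d.png

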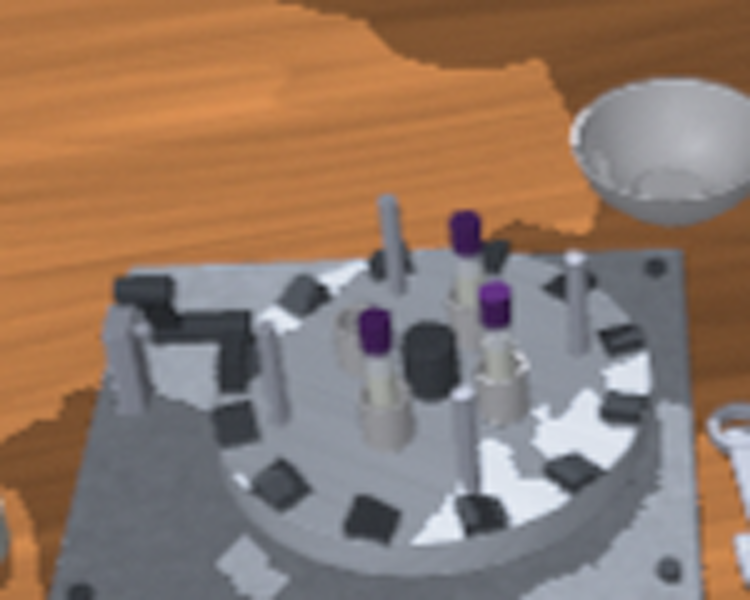

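The pawl is fully down: its knob is at (145,290), where it started (145,287). The wheel is one notch back at about -0.53 rad and all the tubes are standing.

```bash
python3 -c "
from rig import r
print(r.sign_off())"
```

```text
the job is handed in; nothing more can be done
None
```

I lifted the pawl, turned the wheel back one notch (about -0.53 rad by camera), dropped the pawl fully into the next gap, and handed the job in at about 9 s with all three tubes still standing in their cups.

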